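# Lock a fresh filter cartridge into the vacuum pump's bayonet port

### The arm

A 6-joint arm with a two-finger parallel gripper is mounted at the origin on the work surface. World frame = base frame: x ahead of the robot, y to its left, z up, the work surface at z = 0. Lengths are in m, angles in rad, forces in N, time in s.
With the tool pointing down it reaches from about 0.375 to 0.975 m from the base axis. Payload 3.8 kg.
Tool frame: the origin (TCP) lies on the mounting face of the last link; the fingertips stand 173 mm ahead of it and the grasp point (between the pads) lies 155 mm ahead of it; z points along the fingers, y is the line along which they close (so a half turn about z gives the same grasp; the last joint's range is limited). The gripper opens to 85 mm and grips with 20 to 120 N. Pads are 22 mm wide; open, the fingers measure 114 mm over their backs; the gripper's body (76 mm by 85 mm) begins 54 mm behind the grasp point. The pads swing forward as they close: fully open they stand 13 mm farther back than shut.
Start: joints at [-1.216, 0.264, 1.604, -0, 1.274, -0.037], TCP at [0.258, -0.624, 0.405] pointing down, gripper open.
Joint ranges: [-2.63, 2.63], [-0.94, 2.18], [0.31, 2.57], [-1.31, 4.45], [0, 2.66], [-2.55, 2.55]. Speed limits (rad/s): [2.57, 2.57, 3.14, 3.14, 3.14, 3.14].

### API

Orientations are given as a rotation vector (axis times angle).
In Python, from workcell import bot gives the robot as it stands.
- The arm moves only by the tool drive_tool, never from a script. Its argument "increments" is a list of rows, each an object with "delta_pos": the shift along the tool's x, y, z in mm, a list of three; "turn": the turn about the tool's z in rad; "jaw": the opening, from -1 (shut) to 1 (fully open). A call has 1 to 8 rows; each row shifts and turns the commanded pose from where the row before left it, along the tool's axes as they then stand; what a row does not reach is not made up. A row lasts 1/12 s, in which the tool goes at most 41.7 mm and 7.16 degrees, less where a joint would pass 70% of its speed; a pose out of reach is approached as far as the arm can. A call is refused whole if a number of a shift passes 41.7 or a number of a turn 0.125, either way. A call with a gripper value outside its range is refused whole. The fingers move at their own pace and stop on an object; "grip_force" is the grip in N (left out, the last holds). Time passes only in rows, so rows that do not move let the fingers close. It gives the time, the measured TCP pose, the force, the opening and the grip force at its end, in the units of the state.
- bot.read_state(): the state, without advancing time (a new reading comes with each control period).
- bot.read_camera(name): name is "side" or "top" or "wrist"; returns a dict with "pixels" (400x640x3 uint8, red, green, blue), "fovy" (degrees; the focal length in pixels is half the picture's height over the tangent of half this angle, whatever the lens; pixels are square), "cx", "cy" (the principal point, pixels), "camera_from_world" (4x4, takes a point from world to camera coordinates); the wrist camera has in their place "hand_eye" (4x4, takes a point from camera to tool coordinates, whose origin is the TCP and whose axes are the flange's). Camera axes: x right, y down, z forward; pixel columns grow to the right and rows downward; lengths in m; the calibration is good to about 2 mm. The wrist camera is an equidistant fisheye: a pixel r from the principal point sees the ray r / f radians off the axis. A picture is of the moment at which its call begins: read the wrist's pose just before it. There is no depth.
- bot.finish_job(): hands the job in; it is judged then, once.
The state is a dict: "time": time; "q": joint angles; "joint_vel": joint speeds; "joint_torque": joint torques, N m; "tool_pos": TCP position; "tcp_rot": TCP orientation; "wrist_force": force on the tool from outside, world axes, zero at the start; "torque": the same for the moment, N m; "width": opening from 0.0 (shut) to 1.0 (fully open); "grip_force": force on a finger pad.
Only numpy, scipy, OpenCV 4.12 (cv2) and the standard library are available. Lean on these libraries where they do the work, as an engineer would, in place of code of your own. Each camera call takes 0.05 s, during which the arm holds its last target. There are 200 camera calls.

### The job

Take the fresh blue filter cartridge out of the clear stand and fit it to the vacuum pump on the bench: push it gently down into the bayonet port against its spring, turn it clockwise (seen from above) about a quarter turn until it locks, and let go of it. Never force it, and leave the spent grey cartridge and everything else on the bench where they are.

Things in the scene. Friction and masses are not known exactly. Their poses are not given: they have to be found in the camera images.
- fresh: Fresh filter cartridge, all blue with a white band, about 0.2 kg, upright, 103 mm tall. Origin: centre of its nose's underside, z up. A grey round spigot 32 mm across (z 0 to 34 mm, nose tapered over 5 mm) with two lugs; a flange 62 mm across (z 34 to 39 mm); a body 48 mm across (z 39 to 75 mm); a grip bar on top. A half turn about z makes no difference.
- fresh_lugs (a point): On the fresh cartridge's axis at mid-height of its two lugs (z 15 mm). The lugs stick out of the spigot along the cartridge's +x and -x, right below the ends of the grip bar: each 9 mm wide, 6 mm high (z 12 to 18 mm), reaching 24.5 mm from the axis.
- fresh_grip (a point): Point to pinch in the fresh cartridge's grip bar, 95 mm above its origin. The upright bar lies along the cartridge's x axis, 44 mm long, 14 mm thick, z 74 to 103 mm; pinch it across its thickness (fingers closing along y).
- spent: The spent filter cartridge: same shape, grey with a brown band and a black grip bar. Stays in the stand.
- stand: Clear plastic stand, 90 x 190 x 45 mm, fixed, origin at the centre of its underside. Two wells, 53 mm wide and 40 mm deep, at y = -45 and +45 mm; a cartridge hangs in each by its flange (its nose 11 mm above the bench), turned any way; which is in which well varies. Lift straight up by at least 40 mm to come free.
- pump: White vacuum pump with a blue front panel, 200 x 260 x 90 mm, fixed, origin at the centre of its underside, blue front towards its -x. The bayonet port stands on its top. The contact forces between cartridge and pump, added up, must stay under 60 N; the work itself needs a push under 20 N and a twist under 0.4 N m.
- port (a point): The port's axis at the level of the pump's top (90 mm above the bench), z up, axes as the pump's; at (-20, -50) mm from the pump's origin. Height of the cartridge's origin above it: 24 mm with lugs resting on the ring; about 18 mm if let go unlocked in the slots; 2 mm fully pushed down, flange on the ring (about 15 N); 8 mm when locked.
- port_mouth (a point): Centre of the port's mouth, 36 mm above port. Steel ring, 66 mm across, 34 mm bore, two facing entry slots 10.5 mm wide, marked yellow. The line through the slots lies within 0.53 rad either side of this point's x axis: it differs each time, stays put, and no reading gives it. See it, or feel for it: turn the cartridge under light downward pressure until its lugs drop.
- port_pocket (a point): On the port's axis, 26 mm above port: ceiling of the two lock pockets, 80 degrees clockwise (from above) of the slots, hard stop at about 84. To turn there the lugs pass under a lip: cartridge origin 3.5 mm or less above port. In the pockets the spring lifts it to 8 mm and locks it. Turning counter-clockwise from the slots is blocked.
- ejector (a joint): Sprung brass plate in the port's bore that the nose presses down: 0 m when up (its top 20 mm above port), down to -0.018 m; 0.83 N per mm. It pushes an unlocked cartridge up.
- reader: Bystander: flat aluminium sequencing reader, 105 x 150 x 33 mm, black screen.
- reagent: Bystander: amber reagent bottle, 60 mm across, 140 mm tall.
- tubes: Bystander: green tube box, 90 x 125 x 54 mm.
- beaker: Bystander: white beaker, 70 mm across, 90 mm tall.
- jar: Bystander: white jar with red cap, 64 mm across, 80 mm tall.
- driver: Bystander: screwdriver lying flat, 180 mm long.

How it is judged:
By the outcome, as a careful person would: the job done as asked, in the order asked, and still so for the second after the job is handed in, with the robot touching nothing.
It also fails if it takes over 72 s, if anything falls off the work surface, if the arm or the gripper's body presses on something with over 40 N, if the wrist force passes 120 N, or if a joint passes its speed limit or range.

## Working session

There is one attempt and no reset: what is moved stays moved. The work goes in short steps, Python scripts to look and compute and a tool call to move; the robot and the scene stay as the last step left them, time stands still between calls to the robot, and variables do not carry over. Pictures are saved under pics/ and viewed, at most 10 in all, crops included, and the job is handed in when it is done.

Besides the shell and the picture viewer there is one more tool, called after "Request:" by a JSON object that holds its "op" and its "data", one argument or row to a line. drive_tool: Moves the arm, as the interface text tells. Its arguments: {"type":"object","properties":{"increments":{"type":"array"},"grip_force":{"type":"number"}},"required":["increments"]}

```bash
mkdir -p pics
cat > h.py <<'E'
import numpy as np, cv2
from scipy.spatial.transform import Rotation as R
from workcell import bot
def snap(n,f):
    s=bot.read_state(); c=bot.read_camera(n); cv2.imwrite('pics/'+f,c['pixels'][:,:,::-1]); 
    c['s']=s; np.save('pics/'+f+'.npy',c,allow_pickle=True); return c
def load(f): return np.load('pics/'+f+'.npy',allow_pickle=True).item()
def ray(c,u,v):
    f=200/np.tan(np.radians(c['fovy'])/2); d=np.array([u-c['cx'],v-c['cy']],float)
    if 'hand_eye' in c:
        r=np.hypot(*d); a=r/f; dc=np.r_[d/max(r,1e-9)*np.sin(a),np.cos(a)]
        T=np.eye(4);T[:3,:3]=R.from_rotvec(c['s']['tcp_rot']).as_matrix();T[:3,3]=c['s']['tool_pos']; T=T@c['hand_eye']
    else:
        dc=np.r_[d/f,1]; T=np.linalg.inv(c['camera_from_world'])
    return T[:3,3],T[:3,:3]@dc
def at(c,u,v,z):
    o,d=ray(c,u,v); return o+d*(z-o[2])/d[2]
def proj(c,p):
    f=200/np.tan(np.radians(c['fovy'])/2)
    if 'hand_eye' in c:
        T=np.eye(4);T[:3,:3]=R.from_rotvec(c['s']['tcp_rot']).as_matrix();T[:3,3]=c['s']['tool_pos']; T=np.linalg.inv(T@c['hand_eye'])
        q=T[:3,:3]@p+T[:3,3]; r=np.hypot(q[0],q[1]); return q[:2]/r*np.arctan2(r,q[2])*f+[c['cx'],c['cy']]
    T=c['camera_from_world']; q=T[:3,:3]@p+T[:3,3]; return q[:2]/q[2]*f+[c['cx'],c['cy']]
E
python3 - <<'E'
from h import *
c=snap('top','top1.png'); c2=snap('side','side1.png')
for k in (c,c2): print(k['fovy'],np.linalg.inv(k['camera_from_world'])[:3].round(3))
s=bot.read_state(); print(s)
print(np.array(R.from_rotvec(s['tcp_rot']).as_matrix()).round(3))
E
```

```text
43.83143317735936 [[ 0.014 -0.988  0.156  0.362]
 [-1.    -0.011  0.018 -0.002]
 [-0.017 -0.156 -0.988  1.611]]
50.71877382905463 [[-0.99  -0.083  0.117  0.407]
 [-0.143  0.524 -0.839  1.371]
 [ 0.008 -0.848 -0.531  0.983]]
{'time': 0.1, 'q': array([-1.21589995e+00,  2.64726771e-01,  1.60526512e+00, -2.06818253e-05,
        1.27371608e+00, -3.69300758e-02]), 'joint_vel': array([-0.0009602 , -0.0017935 , -0.00350649, -0.00011815, -0.0019011 ,
        0.00103693]), 'joint_torque': array([ 7.96774984e-04, -5.16708934e+01, -3.68589950e+01, -4.32661898e-05,
        6.31276402e-03, -2.80790294e-05]), 'tool_pos': array([ 0.2576344 , -0.6235596 ,  0.40343821]), 'tcp_rot': array([-3.07944744e+00, -6.11153250e-01,  5.56326490e-04]), 'wrist_force': array([ 0.37269716, -0.59103528,  0.18457417]), 'torque': array([ 0.01762696, -0.02010272, -0.02837283]), 'grip_force': 0.0, 'width': 0.9994478342645877}
[[ 0.924  0.382 -0.001]
 [ 0.382 -0.924  0.002]
 [ 0.    -0.002 -1.   ]]
```

View pics/top1.png

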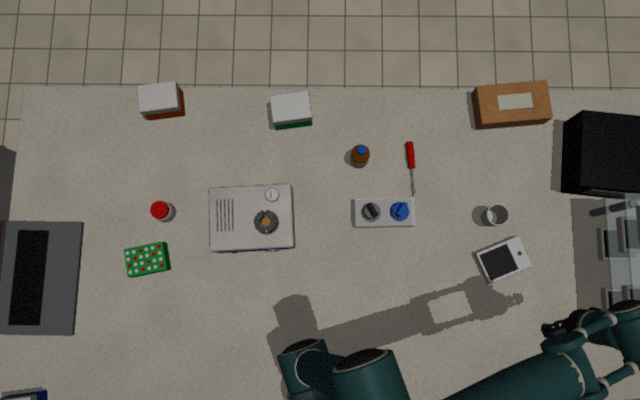

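The top view shows the pump (port ≈(266,222)), the stand with spent ≈(371,211) and fresh ≈(400,211), plus the reagent ≈(360,156) and the screwdriver ≈(411,165). I'll zoom in on the first two.

Run:
```python
from h import *
c=load('top1.png'); im=c['pixels'][:,:,::-1]
a=cv2.resize(im[180:260,205:305],None,fx=4,fy=4,interpolation=cv2.INTER_CUBIC)
b=cv2.resize(im[180:260,340:430],None,fx=4,fy=4,interpolation=cv2.INTER_CUBIC)
cv2.imwrite('pics/crop1.png',np.hstack([a,b]))
for n,u,v,z in [('fresh',400,211,.09),('spent',371,211,.09),('port',266,222,.126),('bottle',360,150,.14)]: print(n,at(c,u,v,z).round(3))
```

```text
fresh [ 0.568 -0.226  0.09 ]
spent [ 0.567 -0.137  0.09 ]
port [0.525 0.182 0.126]
bottle [ 0.747 -0.099  0.14 ]
```

View pics/crop1.png

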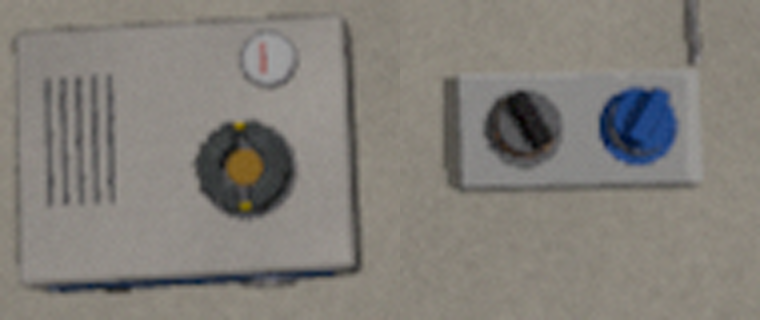

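The slots lie nearly along world x (yellow marks at crop (240,127) and (246,205)). The blue bar is at about -42° in the world. I'll move over the fresh cartridge.

Request:
{"op": "drive_tool", "data": {
  "increments": [
    {"delta_pos":[36,-21,0],"turn":0,"jaw":1},
    {"delta_pos":[36,-21,0],"turn":0,"jaw":1},
    {"delta_pos":[36,-21,0],"turn":0,"jaw":1},
    {"delta_pos":[36,-21,0],"turn":0,"jaw":1},
    {"delta_pos":[36,-21,0],"turn":0,"jaw":1},
    {"delta_pos":[36,-21,0],"turn":0,"jaw":1},
    {"delta_pos":[36,-21,0],"turn":0,"jaw":1},
    {"delta_pos":[36,-21,0],"turn":0,"jaw":1}
  ]
}}

```text
time: 0.77
tool_pos: [0.4603, -0.3568, 0.4042]
tcp_rot: [-3.081, -0.611, 0.001]
wrist_force: [0.1, -0.0, -0.3]
width: 0.999
grip_force: 0.0
```

Request:
{"op": "drive_tool", "data": {
  "increments": [
    {"delta_pos":[36,-21,0],"turn":0,"jaw":1},
    {"delta_pos":[36,-21,0],"turn":0,"jaw":1},
    {"delta_pos":[36,-21,0],"turn":0,"jaw":1},
    {"delta_pos":[36,-21,0],"turn":-0.12,"jaw":1},
    {"delta_pos":[0,0,0],"turn":-0.12,"jaw":1},
    {"delta_pos":[0,0,0],"turn":-0.12,"jaw":1},
    {"delta_pos":[0,0,0],"turn":-0.12,"jaw":1},
    {"delta_pos":[0,0,0],"turn":-0.12,"jaw":1}
  ]
}}

```text
time: 1.43
tool_pos: [0.5609, -0.2253, 0.4039]
tcp_rot: [-2.757, -1.504, 0.001]
wrist_force: [-0.2, -0.4, -0.3]
width: 1.0
grip_force: 0.0
```

Request:
{"op": "drive_tool", "data": {
  "increments": [
    {"delta_pos":[0,0,0],"turn":-0.12,"jaw":1},
    {"delta_pos":[0,0,0],"turn":-0.12,"jaw":1},
    {"delta_pos":[0,0,0],"turn":-0.12,"jaw":1},
    {"delta_pos":[0,0,0],"turn":-0.12,"jaw":1},
    {"delta_pos":[0,0,0],"turn":-0.12,"jaw":1},
    {"delta_pos":[0,0,0],"turn":-0.12,"jaw":1},
    {"delta_pos":[0,0,0],"turn":-0.12,"jaw":1},
    {"delta_pos":[0,0,0],"turn":-0.12,"jaw":1}
  ]
}}

```text
time: 2.1
tool_pos: [0.5605, -0.226, 0.404]
tcp_rot: [-1.752, -2.606, 0.0]
wrist_force: [0.2, 0.5, 0.3]
width: 1.002
grip_force: 0.0
```

Request:
{"op": "drive_tool", "data": {
  "increments": [
    {"delta_pos":[0,0,0],"turn":-0.12,"jaw":1},
    {"delta_pos":[0,0,0],"turn":-0.12,"jaw":1},
    {"delta_pos":[0,0,0],"turn":-0.12,"jaw":1},
    {"delta_pos":[0,0,0],"turn":0,"jaw":1},
    {"delta_pos":[0,0,0],"turn":0,"jaw":1}
  ]
}}

```text
time: 2.52
tool_pos: [0.5605, -0.226, 0.4042]
tcp_rot: [-1.271, -2.872, -0.0]
wrist_force: [0.4, 0.2, 0.7]
width: 0.999
grip_force: 0.0
```

Run:
```python
from h import *
c=snap('wrist','w1.png'); s=c['s']
print(s['tool_pos'],s['q'].round(2),R.from_rotvec(s['tcp_rot']).as_matrix().round(3),c['hand_eye'].round(3),c['fovy'])
c=snap('top','top2.png')
```

```text
[ 0.56053892 -0.22601919  0.40418026] [-0.42  0.13  1.76  0.    1.25 -1.16] [[-0.673  0.74  -0.001]
 [ 0.74   0.673  0.   ]
 [ 0.001 -0.    -1.   ]] [[-0.001 -0.952 -0.306  0.079]
 [ 1.    -0.    -0.001  0.001]
 [ 0.001 -0.306  0.952  0.032]
 [ 0.     0.     0.     1.   ]] 65.70646984690485
```

View pics/w1.png

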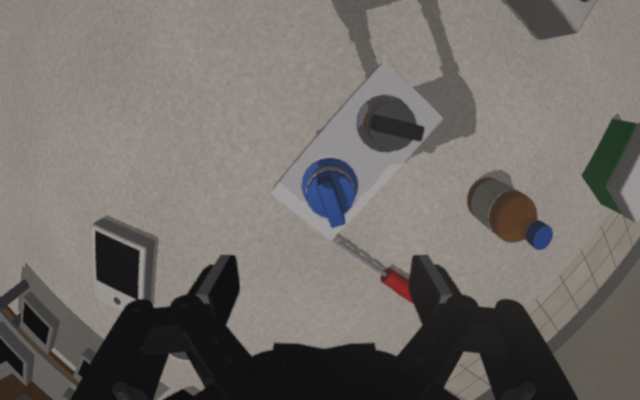

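The wrist view shows the blue cartridge at about (330,190), its bar running from ≈(325,178) to (337,225), tilted relative to the finger line. I'll enlarge that part.

Run:
```python
from h import *
c=load('w1.png'); im=c['pixels'][:,:,::-1]
b=cv2.resize(im[150:240,280:400],None,fx=6,fy=6,interpolation=cv2.INTER_CUBIC)
b=cv2.convertScaleAbs(b,alpha=1.6)
cv2.imwrite('pics/crop2.png',b)
```

```text
(no output)
```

View pics/crop2.png

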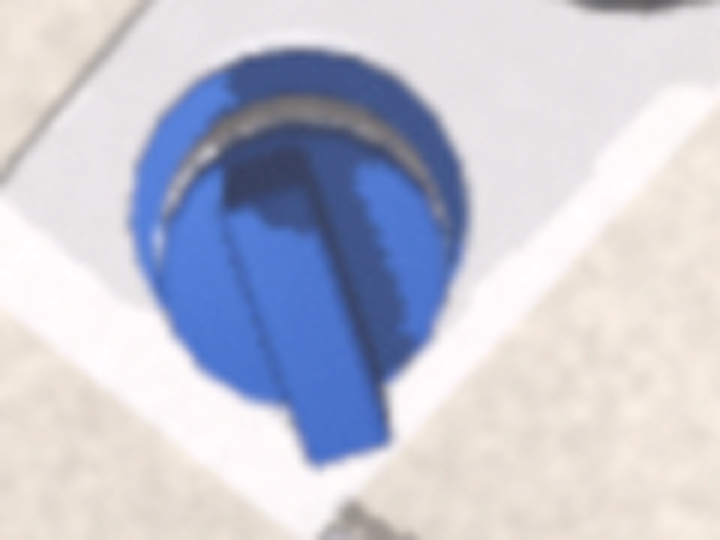

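Run:
```python
from h import *
c=load('w1.png'); M=R.from_rotvec(c['s']['tcp_rot']).as_matrix()
P=[at(c,280+u/6,150+v/6,.114) for u,v in [(318,467),(390,440),(225,208),(303,180)]]
P=np.array(P); print(P.round(4), np.linalg.norm(P[0]-P[1]),np.linalg.norm(P[0]-P[2]))
ctr=P.mean(0); d=(P[2]+P[3]-P[0]-P[1])[:2]
print(ctr, 'bar yaw',np.degrees(np.arctan2(d[1],d[0])),'toolx yaw',np.degrees(np.arctan2(M[1,0],M[0,0])))
t=np.array([ctr[0],ctr[1],.106])-c['s']['tool_pos']-M@[0,0,.155]
print('tool shift mm',M.T@t*1000)
# flange check: circle edge points at z=.05
F=np.array([at(c,280+u/6,150+v/6,.05)[:2] for u,v in [(300,47),(132,225),(468,205),(200,72),(420,110)]])
A=np.c_[2*F,np.ones(len(F))]; x=np.linalg.lstsq(A,(F**2).sum(1),rcond=None)[0]; print(x[:2],np.sqrt(x[2]+x[:2]@x[:2]))
# port from top: ring marks
t=load('top1.png')
q=[at(t,205+u/4,180+v/4,.126) for u,v in [(240,127),(246,205),(244,167)]]; print(np.array(q).round(4)); e=q[0]-q[1]; print(np.degrees(np.arctan2(e[1],e[0])))
```

```text
[[ 0.5874 -0.2424  0.114 ]
 [ 0.5925 -0.232   0.114 ]
 [ 0.5501 -0.2218  0.114 ]
 [ 0.5556 -0.2112  0.114 ]] 0.011618943820267798 0.042593041114307575
[ 0.5714156  -0.22685785  0.114     ] bar yaw 150.8392454444151 toolx yaw 132.2640032067026
tool shift mm [ -8.19280666   7.59323804 143.17058178]
[ 0.57065937 -0.22745022] 0.03010849536746343
[[0.5563 0.186  0.126 ]
 [0.4974 0.1797 0.126 ]
 [0.526  0.182  0.126 ]]
6.106273815133421
```

Request:
{"op": "drive_tool", "data": {
  "increments": [
    {"delta_pos":[-8.2,7.6,0],"turn":0,"jaw":1},
    {"delta_pos":[0,0,20],"turn":-0.11,"jaw":1},
    {"delta_pos":[0,0,20],"turn":-0.11,"jaw":1},
    {"delta_pos":[0,0,20],"turn":-0.105,"jaw":1},
    {"delta_pos":[0,0,20],"turn":0,"jaw":1},
    {"delta_pos":[0,0,0],"turn":0,"jaw":1},
    {"delta_pos":[0,0,0],"turn":0,"jaw":1},
    {"delta_pos":[0,0,0],"turn":0,"jaw":1}
  ]
}}

```text
time: 3.28
tool_pos: [0.5727, -0.2272, 0.3257]
tcp_rot: [0.785, 3.04, -0.0]
wrist_force: [-0.4, 0.5, 0.4]
width: 1.001
grip_force: 0.0
```

Run:
```python
from h import *
c=snap('wrist','w2.png'); s=c['s']
print(s['tool_pos'],R.from_rotvec(s['tcp_rot']).as_matrix().round(3))
im=c['pixels'][:,:,::-1]
b=cv2.convertScaleAbs(cv2.resize(im[180:380,200:440],None,fx=3,fy=3,interpolation=cv2.INTER_CUBIC),alpha=1.6)
cv2.imwrite('pics/crop3.png',b)
```

```text
[ 0.57265361 -0.22723148  0.3256914 ] [[-0.875  0.484  0.001]
 [ 0.484  0.875 -0.   ]
 [-0.001  0.    -1.   ]]
```

View pics/crop3.png

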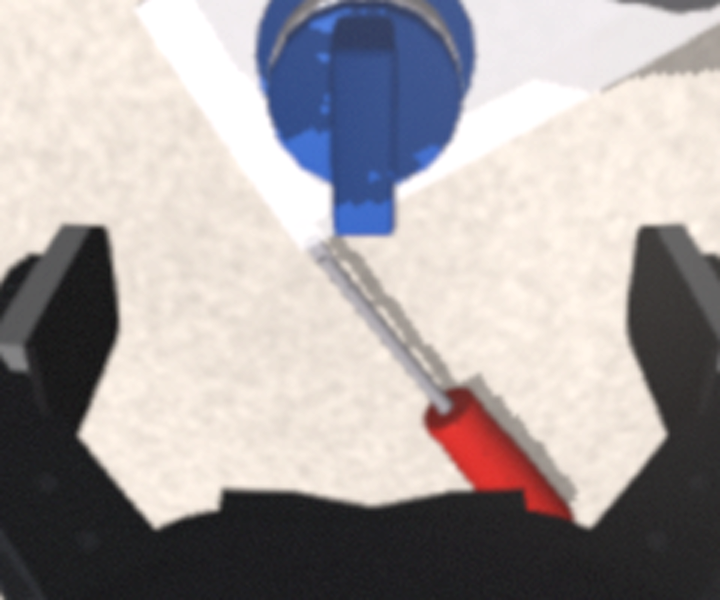

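The bar is now vertical and centred between the fingers (crop x 333–395, fingertip midpoint ≈371). One last numeric check on the offset.

Run:
```python
from h import *
c=load('w2.png'); M=R.from_rotvec(c['s']['tcp_rot']).as_matrix()
P=np.array([at(c,200+u/3,180+v/3,.114) for u,v in [(334,235),(395,235),(332,52),(395,50)]])
ctr=P.mean(0); d=(P[2]+P[3]-P[0]-P[1])[:2]
print(np.linalg.norm(P[0]-P[1]),np.linalg.norm(P[0]-P[2]),ctr, np.degrees(np.arctan2(d[1],d[0])),np.degrees(np.arctan2(M[1,0],M[0,0])))
t=np.array([ctr[0],ctr[1],.106])-c['s']['tool_pos']-M@[0,0,.155]
print('tool shift mm',M.T@t*1000)
```

```text
0.01335862687943374 0.04198722288910969 [ 0.57100909 -0.2270886   0.114     ] 151.1146799971585 151.02855882433946
tool shift mm [ 1.80904164 -0.71483583 64.68899111]
```

Request:
{"op": "drive_tool", "data": {
  "increments": [
    {"delta_pos":[1.8,-0.7,13],"turn":0,"jaw":1},
    {"delta_pos":[0,0,18],"turn":0,"jaw":1},
    {"delta_pos":[0,0,16],"turn":0,"jaw":1},
    {"delta_pos":[0,0,10],"turn":0,"jaw":1},
    {"delta_pos":[0,0,6],"turn":0,"jaw":1},
    {"delta_pos":[0,0,0],"turn":0,"jaw":1},
    {"delta_pos":[0,0,0],"turn":0,"jaw":0},
    {"delta_pos":[0,0,0],"turn":0,"jaw":-0.3}
  ],
  "grip_force": 40
}}

```text
time: 4.0
tool_pos: [0.5705, -0.227, 0.2628]
tcp_rot: [0.784, 3.04, -0.0]
wrist_force: [-0.3, -1.3, -0.0]
width: 0.746
grip_force: 0.0
```

Request:
{"op": "drive_tool", "data": {
  "increments": [
    {"delta_pos":[0,0,0],"turn":0,"jaw":-0.6},
    {"delta_pos":[0,0,0],"turn":0,"jaw":-1},
    {"delta_pos":[0,0,0],"turn":0,"jaw":-1},
    {"delta_pos":[0,0,0],"turn":0,"jaw":-1},
    {"delta_pos":[0,0,0],"turn":0,"jaw":-1},
    {"delta_pos":[0,0,0],"turn":0,"jaw":-1}
  ]
}}

```text
time: 4.5
tool_pos: [0.5701, -0.2269, 0.2621]
tcp_rot: [0.784, 3.041, -0.0]
wrist_force: [-0.4, -0.2, 2.9]
width: 0.154
grip_force: 45.9
```

Request:
{"op": "drive_tool", "data": {
  "increments": [
    {"delta_pos":[0,0,-5],"turn":0,"jaw":-1},
    {"delta_pos":[0,0,-15],"turn":0,"jaw":-1},
    {"delta_pos":[0,0,-25],"turn":0,"jaw":-1},
    {"delta_pos":[0,0,-30],"turn":0,"jaw":-1},
    {"delta_pos":[0,0,-35],"turn":0,"jaw":-1},
    {"delta_pos":[0,0,-30],"turn":0,"jaw":-1},
    {"delta_pos":[0,0,-20],"turn":0,"jaw":-1},
    {"delta_pos":[0,0,0],"turn":0,"jaw":-1}
  ],
  "grip_force": 60
}}

```text
time: 5.17
tool_pos: [0.5711, -0.2272, 0.4279]
tcp_rot: [0.782, 3.033, -0.002]
wrist_force: [1.4, -0.2, -1.1]
width: 0.152
grip_force: 60.6
```

Run:
```python
from h import *
s=bot.read_state(); M=R.from_rotvec(s['tcp_rot']).as_matrix()
print(s['tool_pos'],s['wrist_force'],s['width'],s['grip_force'])
# stop ~ 110 mm short in y for a look at the port
for p in ([.526,.182],[.526,.08]):
    print(M.T@np.r_[np.array(p)-s['tool_pos'][:2],0]*1000)
```

```text
[ 0.57114139 -0.22717569  0.42791237] [ 1.35062881 -0.19645421 -1.13388122] 0.1520708256853798 60.5586576461792
[237.36373816 336.32879915  -1.97202031]
[188.04262957 247.0467957   -1.5820096 ]
```

Request:
{"op": "drive_tool", "data": {
  "increments": [
    {"delta_pos":[7,18,0],"turn":0,"jaw":-1},
    {"delta_pos":[14,36,0],"turn":0,"jaw":-1},
    {"delta_pos":[14,36,0],"turn":0,"jaw":-1},
    {"delta_pos":[14,36,0],"turn":0,"jaw":-1},
    {"delta_pos":[14,36,0],"turn":0,"jaw":-1},
    {"delta_pos":[14,36,0],"turn":0,"jaw":-1},
    {"delta_pos":[14,36,0],"turn":0,"jaw":-1},
    {"delta_pos":[14,36,0],"turn":0,"jaw":-1}
  ]
}}

```text
time: 5.83
tool_pos: [0.6078, 0.0622, 0.4189]
tcp_rot: [-0.784, -3.038, 0.002]
wrist_force: [0.6, 0.4, -2.4]
width: 0.156
grip_force: 60.5
```

Request:
{"op": "drive_tool", "data": {
  "increments": [
    {"delta_pos":[14,36,0],"turn":0,"jaw":-1},
    {"delta_pos":[14,36,0],"turn":0,"jaw":-1},
    {"delta_pos":[6,12,0],"turn":-0.12,"jaw":-1},
    {"delta_pos":[0,0,0],"turn":-0.12,"jaw":-1},
    {"delta_pos":[0,0,0],"turn":-0.12,"jaw":-1},
    {"delta_pos":[0,0,0],"turn":-0.12,"jaw":-1},
    {"delta_pos":[0,0,0],"turn":-0.12,"jaw":-1},
    {"delta_pos":[0,0,0],"turn":0,"jaw":-1}
  ]
}}

```text
time: 6.5
tool_pos: [0.6188, 0.1505, 0.4187]
tcp_rot: [0.154, -3.134, 0.001]
wrist_force: [-0.1, 0.0, -2.4]
width: 0.152
grip_force: 60.5
```

Request:
{"op": "drive_tool", "data": {
  "increments": [
    {"delta_pos":[0,0,0],"turn":0,"jaw":-1},
    {"delta_pos":[0,0,0],"turn":0,"jaw":-1},
    {"delta_pos":[0,0,0],"turn":0,"jaw":-1}
  ]
}}

```text
time: 6.75
tool_pos: [0.6193, 0.1502, 0.4208]
tcp_rot: [0.146, -3.137, 0.0]
wrist_force: [0.7, -0.3, -1.7]
width: 0.152
grip_force: 60.4
```

Run:
```python
from h import *
c=snap('wrist','w3.png'); s=c['s']
print(s['tool_pos'],s['q'].round(2),R.from_rotvec(s['tcp_rot']).as_matrix().round(3),s['width'],proj(c,np.array([.526,.182,.126])))
im=c['pixels'][:,:,::-1]
b=cv2.convertScaleAbs(im,alpha=1.4)
cv2.imwrite('pics/w3b.png',b)
```

```text
[0.61932032 0.15020643 0.42083589] [ 0.2   0.18  1.67  0.    1.29 -1.47] [[-0.996 -0.093 -0.001]
 [-0.093  0.996 -0.   ]
 [ 0.001 -0.    -1.   ]] 0.1521554286364011 [370.92406577  90.97081439]
```

View pics/w3b.png

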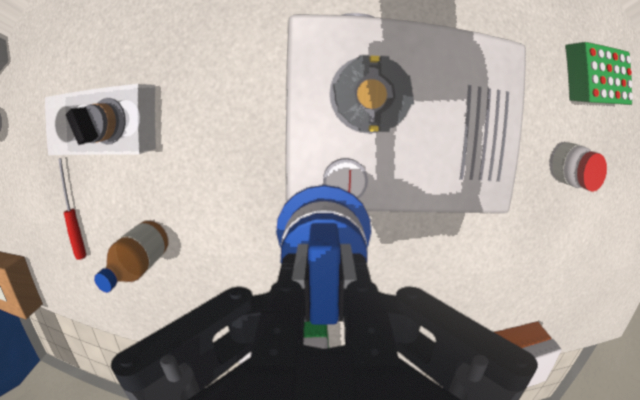

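The port ring is at about (371,93) with yellow slot marks at (375,60) and (374,128). The cartridge hangs straight in the grip, centred near (323,225). I'll measure the ring and slots by colour.

Run:
```python
from h import *
c=load('w3.png'); im=c['pixels'][:,:,::-1]; hsv=cv2.cvtColor(im,cv2.COLOR_BGR2HSV)
m=cv2.inRange(hsv,(20,120,60),(40,255,255)); m[:,:320]=0;m[:,420:]=0;m[145:]=0
n,l,st,ce=cv2.connectedComponentsWithStats(m)
for i in range(1,n):
    if st[i,4]>8: print(st[i],ce[i].round(1),at(c,*ce[i],.126).round(4))
b=cv2.convertScaleAbs(cv2.resize(im[45:145,320:425],None,fx=6,fy=6,interpolation=cv2.INTER_CUBIC),alpha=1.5)
P=np.array([.526,.182,.126])
for th in np.arange(0,6.28,.1):   # overlay of expected ring outline
    q=proj(c,P+np.r_[.033*np.cos(th),.033*np.sin(th),0]); cv2.circle(b,(int((q[0]-320+.5)*6),int((q[1]-45+.5)*6)),1,(0,0,255),-1)
cv2.imwrite('pics/crop4.png',b)
```

```text
[370  56   9   6  50] [374.   58.5] [0.4977 0.1818 0.126 ]
[369 126  10   5  42] [373.5 128. ] [0.5573 0.1877 0.126 ]
```

View pics/crop4.png

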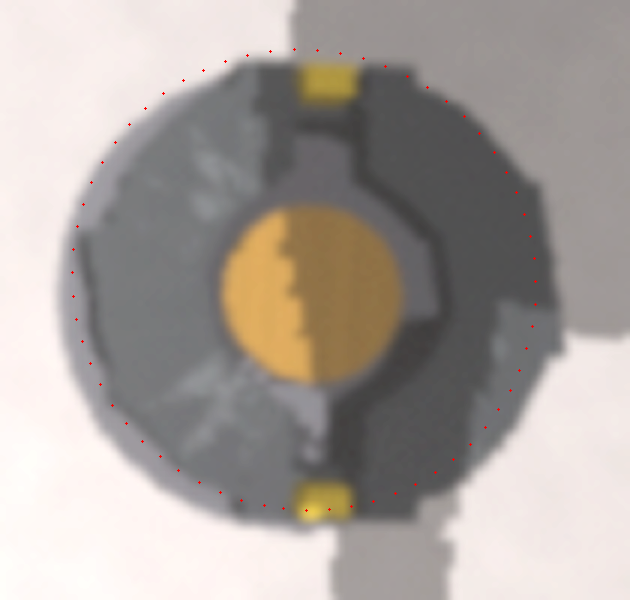

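Slot line ≈5.6° and the tool is already at 5.3°. Port axis ≈(0.527,0.1845), in agreement with the top camera within 2.5 mm. Now moving over it.

Request:
{"op": "drive_tool", "data": {
  "increments": [
    {"delta_pos":[20,10,0],"turn":0,"jaw":-1},
    {"delta_pos":[25,12,0],"turn":0,"jaw":-1},
    {"delta_pos":[25,12,0],"turn":0,"jaw":-1},
    {"delta_pos":[19,9,0],"turn":0,"jaw":-1},
    {"delta_pos":[0,0,10],"turn":0,"jaw":-1},
    {"delta_pos":[0,0,10],"turn":0,"jaw":-1},
    {"delta_pos":[0,0,10],"turn":0,"jaw":-1},
    {"delta_pos":[0,0,0],"turn":0,"jaw":-1}
  ]
}}

```text
time: 7.47
tool_pos: [0.5265, 0.1841, 0.3884]
tcp_rot: [0.148, -3.134, 0.002]
wrist_force: [-0.4, 0.1, -2.0]
width: 0.149
grip_force: 60.4
```

Request:
{"op": "drive_tool", "data": {
  "increments": [
    {"delta_pos":[0,0,0],"turn":0,"jaw":-1},
    {"delta_pos":[0,0,0],"turn":0,"jaw":-1},
    {"delta_pos":[0,0,0],"turn":0,"jaw":-1}
  ]
}}

```text
time: 7.72
tool_pos: [0.5275, 0.1845, 0.3919]
tcp_rot: [-0.148, 3.138, 0.0]
wrist_force: [0.1, -0.3, -2.0]
width: 0.15
grip_force: 60.4
```

Run:
```python
from h import *
c=snap('wrist','w4.png'); s=c['s']
M=R.from_rotvec(s['tcp_rot']).as_matrix()
print(s['tool_pos'],s['wrist_force'],s['torque'],M.round(4),M.T@(np.array([.5265,.1845,0])-s['tool_pos'])*1000)
im=c['pixels'][:,:,::-1]
b=cv2.convertScaleAbs(cv2.resize(im[120:320,210:450],None,fx=3,fy=3,interpolation=cv2.INTER_CUBIC),alpha=1.6)
def dots(P,r,col):
    for th in np.arange(0,6.28,.05):
        q=proj(c,P+np.r_[r*np.cos(th),r*np.sin(th),0]); cv2.circle(b,(int((q[0]-210+.5)*3),int((q[1]-120+.5)*3)),1,col,-1)
dots(np.array([.5273,.1845,.126]),.033,(0,0,255))
o=s['tool_pos']+M@[-.0008,0,.251]; dots(o+[0,0,.039],.031,(0,255,0)); 
cv2.imwrite('pics/crop5.png',b)
```

```text
[0.52751366 0.18449182 0.39192188] [ 0.06452522 -0.28984394 -2.00222487] [ 0.02361283  0.07142068 -0.01078685] [[-9.955e-01 -9.440e-02  5.000e-04]
 [-9.440e-02  9.955e-01  1.000e-04]
 [-5.000e-04  0.000e+00 -1.000e+00]] [1.20756784e+00 8.49632456e-02 3.91921325e+02]
```

View pics/crop5.png

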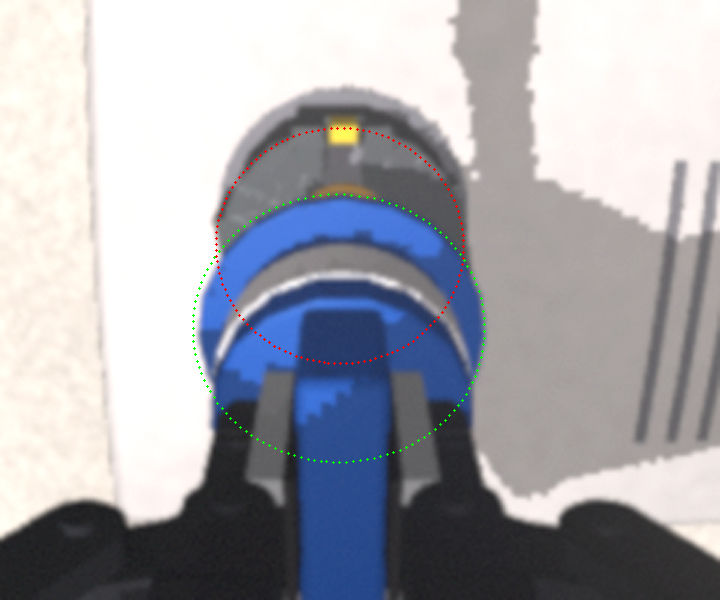

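The cartridge is in front of the port with one yellow mark at crop (343,132). The dotted predictions are off by a few px, so I'll fit the flange arc for the true in-hand offset.

Run:
```python
from h import *
from scipy.optimize import least_squares
def fit(f,y0,y1,x0,x1):
    c=load(f); s=c['s']; M=R.from_rotvec(s['tcp_rot']).as_matrix()
    hsv=cv2.cvtColor(c['pixels'][:,:,::-1],cv2.COLOR_BGR2HSV)
    m=cv2.inRange(hsv,(100,110,30),(125,255,255)); pts=[]
    for x in range(x0,x1):
        ys=np.where(m[y0:y1,x]>0)[0]
        if len(ys): pts.append((x,y0+ys[0]-.5))
    pts=np.array(pts,float)
    th=np.linspace(-1.6,1.6,200)
    def res(p,z=None):
        zz=p[2] if len(p)>2 else z
        C=np.array([proj(c,s['tool_pos']+M@[p[0]+.031*np.cos(t),p[1]+.031*np.sin(t),zz]) for t in th])
        return np.array([np.interp(x,C[np.argsort(C[:,0]),0],C[np.argsort(C[:,0]),1])-y for x,y in pts])
    for z in (.212,.217): 
        r=least_squares(res,[0,0],args=(z,),loss='soft_l1',diff_step=1e-4,x_scale=.001); print(f,z,r.x*1000,np.abs(r.fun).mean())
    r=least_squares(res,[0,0,.212],loss='soft_l1',diff_step=1e-4,x_scale=.001); print('free',r.x*1000,np.abs(r.fun).mean(),pts[0],pts[-1])
fit('w4.png',170,235,280,365)
fit('w3.png',170,235,285,362)
c=load('w4.png');hsv=cv2.cvtColor(c['pixels'][:,:,::-1],cv2.COLOR_BGR2HSV)
m=cv2.inRange(hsv,(20,120,60),(40,255,255)); m[:150]=m[:150]; m[176:]=0; m[:,:300]=0; m[:,350:]=0
ys,xs=np.where(m>0); u=[xs.mean(),ys.mean()]; w=at(c,*u,.126); print(u,w, 'axis est',w[:2]+.0298*np.array([np.cos(.0986),np.sin(.0986)]))
for f in('w3.png',):
    pass
```

```text
w4.png 0.212 [-1.61584471  0.71553977] 0.5000944208308026
w4.png 0.217 [-2.83509953  0.70734667] 0.3732332308356751
free [ -3.69021862   0.68938652 220.60247842] 0.34346047970711946 [280.  213.5] [364.  206.5]
w3.png 0.212 [-1.80942771  0.70850084] 0.30739596681899584
w3.png 0.217 [-3.04375509  0.67838568] 0.2530287014132277
free [ -2.93552123   0.68054363 216.55965225] 0.2529489156271235 [285.  203.5] [361.  202.5]
[np.float64(324.0135135135135), np.float64(163.59459459459458)] [0.49535602 0.18247308 0.126     ] axis est [0.52501128 0.1854066 ]
```

Request:
{"op": "drive_tool", "data": {
  "increments": [
    {"delta_pos":[2.8,0,3],"turn":0,"jaw":-1},
    {"delta_pos":[0,0,4],"turn":0,"jaw":-1},
    {"delta_pos":[0,0,3],"turn":0,"jaw":-1},
    {"delta_pos":[0,0,2],"turn":0,"jaw":-1},
    {"delta_pos":[0,0,1],"turn":0,"jaw":-1},
    {"delta_pos":[0,0,0],"turn":0,"jaw":-1},
    {"delta_pos":[0,0,0],"turn":0,"jaw":-1},
    {"delta_pos":[0,0,0],"turn":0,"jaw":-1}
  ]
}}

```text
time: 8.43
tool_pos: [0.5241, 0.1844, 0.3788]
tcp_rot: [-0.15, 3.138, 0.0]
wrist_force: [-0.2, 0.0, -1.8]
width: 0.151
grip_force: 60.4
```

Request:
{"op": "drive_tool", "data": {
  "increments": [
    {"delta_pos":[0,0,1],"turn":0,"jaw":-1},
    {"delta_pos":[0,0,1],"turn":0,"jaw":-1},
    {"delta_pos":[0,0,1],"turn":0,"jaw":-1},
    {"delta_pos":[0,0,0],"turn":0,"jaw":-1},
    {"delta_pos":[0,0,0],"turn":0,"jaw":-1}
  ]
}}

```text
time: 8.85
tool_pos: [0.524, 0.1844, 0.3756]
tcp_rot: [0.149, -3.138, 0.0]
wrist_force: [-0.1, 0.2, -2.0]
width: 0.147
grip_force: 60.4
```

Request:
{"op": "drive_tool", "data": {
  "increments": [
    {"delta_pos":[0,0,1],"turn":0,"jaw":-1},
    {"delta_pos":[0,0,1],"turn":0,"jaw":-1},
    {"delta_pos":[0,0,1],"turn":0,"jaw":-1},
    {"delta_pos":[0,0,1],"turn":0,"jaw":-1},
    {"delta_pos":[0,0,0],"turn":0,"jaw":-1},
    {"delta_pos":[0,0,0],"turn":0,"jaw":-1}
  ]
}}

```text
time: 9.35
tool_pos: [0.524, 0.1844, 0.3716]
tcp_rot: [0.149, -3.138, 0.0]
wrist_force: [-0.4, 0.8, -2.3]
width: 0.144
grip_force: 60.4
```

Request:
{"op": "drive_tool", "data": {
  "increments": [
    {"delta_pos":[0,0,1],"turn":0,"jaw":-1},
    {"delta_pos":[0,0,1],"turn":0,"jaw":-1},
    {"delta_pos":[0,0,1],"turn":0,"jaw":-1},
    {"delta_pos":[0,0,0],"turn":0,"jaw":-1},
    {"delta_pos":[0,0,0],"turn":0,"jaw":-1}
  ]
}}

```text
time: 9.77
tool_pos: [0.524, 0.1844, 0.3686]
tcp_rot: [0.149, -3.138, 0.0]
wrist_force: [-0.2, 0.4, -1.8]
width: 0.15
grip_force: 60.4
```

Request:
{"op": "drive_tool", "data": {
  "increments": [
    {"delta_pos":[0,0,1],"turn":0,"jaw":-1},
    {"delta_pos":[0,0,1],"turn":0,"jaw":-1},
    {"delta_pos":[0,0,1],"turn":0,"jaw":-1},
    {"delta_pos":[0,0,0.7],"turn":0,"jaw":-1},
    {"delta_pos":[0,0,0],"turn":0,"jaw":-1},
    {"delta_pos":[0,0,0],"turn":0,"jaw":-1}
  ]
}}

```text
time: 10.27
tool_pos: [0.524, 0.1844, 0.3649]
tcp_rot: [0.15, -3.138, 0.0]
wrist_force: [-0.4, -0.4, -2.2]
width: 0.153
grip_force: 60.4
```

Request:
{"op": "drive_tool", "data": {
  "increments": [
    {"delta_pos":[0,0,0.7],"turn":0,"jaw":-1},
    {"delta_pos":[0,0,0.7],"turn":0,"jaw":-1},
    {"delta_pos":[0,0,0],"turn":0,"jaw":-1},
    {"delta_pos":[0,0,0],"turn":0,"jaw":-1}
  ]
}}

```text
time: 10.6
tool_pos: [0.524, 0.1844, 0.3635]
tcp_rot: [0.15, -3.138, 0.0]
wrist_force: [-0.5, 0.2, -2.2]
width: 0.152
grip_force: 60.4
```

Request:
{"op": "drive_tool", "data": {
  "increments": [
    {"delta_pos":[0,0,0.8],"turn":0,"jaw":-1},
    {"delta_pos":[0,0,0.8],"turn":0,"jaw":-1},
    {"delta_pos":[0,0,0.8],"turn":0,"jaw":-1},
    {"delta_pos":[0,0,0.8],"turn":0,"jaw":-1},
    {"delta_pos":[0,0,0.8],"turn":0,"jaw":-1},
    {"delta_pos":[0,0,0],"turn":0,"jaw":-1},
    {"delta_pos":[0,0,0],"turn":0,"jaw":-1}
  ]
}}

```text
time: 11.18
tool_pos: [0.524, 0.1844, 0.3597]
tcp_rot: [-0.15, 3.138, 0.0]
wrist_force: [-0.4, 0.6, -1.1]
width: 0.15
grip_force: 60.5
```

Request:
{"op": "drive_tool", "data": {
  "increments": [
    {"delta_pos":[0,0,1],"turn":0,"jaw":-1},
    {"delta_pos":[0,0,1],"turn":0,"jaw":-1},
    {"delta_pos":[0,0,1],"turn":0,"jaw":-1},
    {"delta_pos":[0,0,0],"turn":0,"jaw":-1},
    {"delta_pos":[0,0,0],"turn":0,"jaw":-1}
  ]
}}

```text
time: 11.6
tool_pos: [0.5241, 0.1844, 0.3569]
tcp_rot: [-0.149, 3.138, 0.0]
wrist_force: [-1.1, -1.2, 1.6]
width: 0.152
grip_force: 60.8
```

Forces match the spring alone, so the lugs are in the slots. Next I push on down.

Request:
{"op": "drive_tool", "data": {
  "increments": [
    {"delta_pos":[0,0,1.5],"turn":0,"jaw":-1},
    {"delta_pos":[0,0,1.5],"turn":0,"jaw":-1},
    {"delta_pos":[0,0,1.5],"turn":0,"jaw":-1},
    {"delta_pos":[0,0,1.5],"turn":0,"jaw":-1},
    {"delta_pos":[0,0,1],"turn":0,"jaw":-1},
    {"delta_pos":[0,0,0],"turn":0,"jaw":-1},
    {"delta_pos":[0,0,0],"turn":0,"jaw":-1}
  ]
}}

```text
time: 12.18
tool_pos: [0.5242, 0.1844, 0.3504]
tcp_rot: [-0.149, 3.137, 0.0]
wrist_force: [-2.5, -0.5, 7.1]
width: 0.155
grip_force: 61.6
```

Request:
{"op": "drive_tool", "data": {
  "increments": [
    {"delta_pos":[0,0,1],"turn":0,"jaw":-1},
    {"delta_pos":[0,0,1],"turn":0,"jaw":-1},
    {"delta_pos":[0,0,1],"turn":0,"jaw":-1},
    {"delta_pos":[0,0,1],"turn":0,"jaw":-1},
    {"delta_pos":[0,0,0],"turn":0,"jaw":-1},
    {"delta_pos":[0,0,0],"turn":0,"jaw":-1}
  ]
}}

```text
time: 12.68
tool_pos: [0.5242, 0.1845, 0.347]
tcp_rot: [-0.149, 3.137, 0.0]
wrist_force: [-3.8, -1.5, 8.9]
width: 0.149
grip_force: 62.0
```

Request:
{"op": "drive_tool", "data": {
  "increments": [
    {"delta_pos":[0.5,0,1],"turn":0,"jaw":-1},
    {"delta_pos":[0,0,1],"turn":0,"jaw":-1},
    {"delta_pos":[0,0,0.8],"turn":0,"jaw":-1},
    {"delta_pos":[0,0,0],"turn":0,"jaw":-1},
    {"delta_pos":[0,0,0],"turn":0,"jaw":-1},
    {"delta_pos":[0,0,0],"turn":0,"jaw":-1}
  ]
}}

```text
time: 13.18
tool_pos: [0.524, 0.1844, 0.3449]
tcp_rot: [-0.149, 3.136, 0.001]
wrist_force: [-3.5, -1.5, 11.3]
width: 0.148
grip_force: 62.4
```

Request:
{"op": "drive_tool", "data": {
  "increments": [
    {"delta_pos":[0.4,0.2,0.6],"turn":0,"jaw":-1},
    {"delta_pos":[0,0,0.6],"turn":0,"jaw":-1},
    {"delta_pos":[0,0,0],"turn":0,"jaw":-1},
    {"delta_pos":[0,0,0],"turn":0,"jaw":-1},
    {"delta_pos":[0,0,0],"turn":0,"jaw":-1}
  ]
}}

```text
time: 13.6
tool_pos: [0.5238, 0.1845, 0.344]
tcp_rot: [-0.149, 3.135, 0.0]
wrist_force: [-3.0, -1.5, 11.7]
width: 0.152
grip_force: 62.4
```

Request:
{"op": "drive_tool", "data": {
  "increments": [
    {"delta_pos":[0,0,0],"turn":0.06,"jaw":-1},
    {"delta_pos":[0,0,0],"turn":0.06,"jaw":-1},
    {"delta_pos":[0,0,0],"turn":0.06,"jaw":-1},
    {"delta_pos":[0,0,0],"turn":0,"jaw":-1}
  ]
}}

```text
time: 13.93
tool_pos: [0.5241, 0.1848, 0.3443]
tcp_rot: [0.137, 3.134, 0.002]
wrist_force: [-2.5, -1.0, 11.8]
width: 0.155
grip_force: 62.5
```

```bash
python3 -c "
from h import *
s=bot.read_state();M=R.from_rotvec(s['tcp_rot']).as_matrix();print(s['tool_pos'],np.degrees(np.arctan2(M[1,0],M[0,0])),s['wrist_force'],s['torque'])"
```

```text
[0.52409226 0.18483992 0.34425474] 174.99592843159783 [-2.45460252 -0.97763911 11.84382074] [-0.17075187  0.46761776 -0.01088108]
```

Request:
{"op": "drive_tool", "data": {
  "increments": [
    {"delta_pos":[0,0,0.5],"turn":0.06,"jaw":-1},
    {"delta_pos":[0,0,0],"turn":0.06,"jaw":-1},
    {"delta_pos":[0,0,0],"turn":0.06,"jaw":-1},
    {"delta_pos":[0,0,0],"turn":0.06,"jaw":-1},
    {"delta_pos":[0,0,0],"turn":0.06,"jaw":-1},
    {"delta_pos":[0,0,0],"turn":0,"jaw":-1}
  ]
}}

```text
time: 14.43
tool_pos: [0.5245, 0.1851, 0.3442]
tcp_rot: [0.604, 3.077, 0.005]
wrist_force: [-1.4, -0.0, 11.4]
width: 0.153
grip_force: 62.5
```

```bash
cat > st.py <<'E'
from h import *
s=bot.read_state();M=R.from_rotvec(s['tcp_rot']).as_matrix();print(s['tool_pos'],np.degrees(np.arctan2(M[1,0],M[0,0])),s['wrist_force'],s['torque'],s['q'][5])
E
python3 st.py
```

```text
[0.52452446 0.1850825  0.3441535 ] 157.80247132851989 [-1.38009647e+00 -1.02970818e-02  1.14283146e+01] [ 0.05640621  0.26164857 -0.09493133] -0.8892244960120309
```

Request:
{"op": "drive_tool", "data": {
  "increments": [
    {"delta_pos":[0,0,0],"turn":0.07,"jaw":-1},
    {"delta_pos":[0,0,0],"turn":0.07,"jaw":-1},
    {"delta_pos":[0,0,0],"turn":0.07,"jaw":-1},
    {"delta_pos":[0,0,0],"turn":0.07,"jaw":-1},
    {"delta_pos":[0,0,0],"turn":0.07,"jaw":-1},
    {"delta_pos":[0,0,0],"turn":0.07,"jaw":-1},
    {"delta_pos":[0,0,0],"turn":0,"jaw":-1}
  ]
}}

```text
time: 15.02
tool_pos: [0.5248, 0.1851, 0.3444]
tcp_rot: [1.232, 2.884, 0.008]
wrist_force: [-0.1, 0.4, 11.3]
width: 0.149
grip_force: 62.5
```

```bash
python3 st.py
```

```text
[0.52481087 0.18510194 0.34435948] 133.7172327915785 [-0.06466651  0.3619541  11.3072323 ] [ 0.01000888 -0.04125932 -0.10942213] -0.4688222239344862
```

Request:
{"op": "drive_tool", "data": {
  "increments": [
    {"delta_pos":[0,0,0],"turn":0.07,"jaw":-1},
    {"delta_pos":[0,0,0],"turn":0.07,"jaw":-1},
    {"delta_pos":[0,0,0],"turn":0.07,"jaw":-1},
    {"delta_pos":[0,0,0],"turn":0.07,"jaw":-1},
    {"delta_pos":[0,0,0],"turn":0.06,"jaw":-1},
    {"delta_pos":[0,0,0],"turn":0.06,"jaw":-1},
    {"delta_pos":[0,0,0],"turn":0,"jaw":-1}
  ]
}}

```text
time: 15.6
tool_pos: [0.5249, 0.1851, 0.3444]
tcp_rot: [1.78, 2.582, 0.01]
wrist_force: [-0.2, -1.1, 11.0]
width: 0.15
grip_force: 62.4
```

```bash
python3 st.py
```

```text
[0.52491791 0.18509268 0.34443601] 110.82985593141409 [-0.18584222 -1.12190391 11.01248011] [ 0.00309303 -0.07294116 -0.06745869] -0.06928935701951079
```

Request:
{"op": "drive_tool", "data": {
  "increments": [
    {"delta_pos":[0,0,0],"turn":0.05,"jaw":-1},
    {"delta_pos":[0,0,0],"turn":0.05,"jaw":-1},
    {"delta_pos":[0,0,0],"turn":0.02,"jaw":-1},
    {"delta_pos":[0,0,0],"turn":0,"jaw":-1},
    {"delta_pos":[0,0,0],"turn":0,"jaw":-1}
  ]
}}

```text
time: 16.02
tool_pos: [0.5249, 0.1851, 0.3444]
tcp_rot: [1.929, 2.474, 0.01]
wrist_force: [1.0, -0.4, 11.3]
width: 0.151
grip_force: 62.4
```

```bash
python3 st.py
```

```text
[0.52493433 0.18506063 0.34442645] 104.09220512373483 [ 0.99428371 -0.40782547 11.33592875] [-0.00115012 -0.12823167 -0.00604975] 0.04828718656552609
```

Request:
{"op": "drive_tool", "data": {
  "increments": [
    {"delta_pos":[0,0,-0.7],"turn":0,"jaw":-1},
    {"delta_pos":[0,0,-0.7],"turn":0,"jaw":-1},
    {"delta_pos":[0,0,-0.6],"turn":0,"jaw":-1},
    {"delta_pos":[0,0,0],"turn":0,"jaw":-1},
    {"delta_pos":[0,0,0],"turn":0,"jaw":-1}
  ]
}}

```text
time: 16.43
tool_pos: [0.5249, 0.1851, 0.3462]
tcp_rot: [1.929, 2.474, 0.01]
wrist_force: [1.2, 1.0, 10.4]
width: 0.155
grip_force: 62.3
```

Request:
{"op": "drive_tool", "data": {
  "increments": [
    {"delta_pos":[0,0,-0.7],"turn":0,"jaw":-1},
    {"delta_pos":[0,0,-0.7],"turn":0,"jaw":-1},
    {"delta_pos":[0,0,0],"turn":0,"jaw":-1},
    {"delta_pos":[0,0,0],"turn":0,"jaw":-1}
  ]
}}

```text
time: 16.77
tool_pos: [0.5249, 0.185, 0.3473]
tcp_rot: [1.929, 2.474, 0.01]
wrist_force: [0.9, 0.5, 8.5]
width: 0.153
grip_force: 62.1
```

```bash
python3 st.py
```

```text
[0.52487126 0.1850462  0.34730701] 104.09283167790589 [0.94940913 0.53392849 8.54868836] [ 0.06077013 -0.28860148  0.01591652] 0.04825789796210416
```

Request:
{"op": "drive_tool", "data": {
  "increments": [
    {"delta_pos":[0,0,-0.5],"turn":0,"jaw":-1},
    {"delta_pos":[0,0,-0.5],"turn":0,"jaw":-1},
    {"delta_pos":[0,0,-0.3],"turn":0,"jaw":-1},
    {"delta_pos":[0,0,0],"turn":0,"jaw":-1},
    {"delta_pos":[0,0,0],"turn":0,"jaw":-1}
  ]
}}

```text
time: 17.18
tool_pos: [0.5249, 0.1851, 0.3484]
tcp_rot: [1.929, 2.474, 0.01]
wrist_force: [1.3, 0.8, 7.5]
width: 0.153
grip_force: 62.0
```

Request:
{"op": "drive_tool", "data": {
  "increments": [
    {"delta_pos":[0,0,-0.4],"turn":0,"jaw":-1},
    {"delta_pos":[0,0,-0.4],"turn":0,"jaw":-1},
    {"delta_pos":[0,0,0],"turn":0,"jaw":-1},
    {"delta_pos":[0,0,0],"turn":0,"jaw":-1}
  ]
}}

```text
time: 17.52
tool_pos: [0.5248, 0.185, 0.349]
tcp_rot: [1.929, 2.474, 0.01]
wrist_force: [1.3, -0.6, 7.2]
width: 0.151
grip_force: 61.8
```

Request:
{"op": "drive_tool", "data": {
  "increments": [
    {"delta_pos":[0,0,-0.5],"turn":0,"jaw":-1},
    {"delta_pos":[0,0,-0.5],"turn":0,"jaw":-1},
    {"delta_pos":[0,0,0],"turn":0,"jaw":-1},
    {"delta_pos":[0,0,0],"turn":0,"jaw":-1}
  ]
}}

```text
time: 17.85
tool_pos: [0.5247, 0.185, 0.3491]
tcp_rot: [1.93, 2.474, 0.009]
wrist_force: [4.6, 1.8, 5.1]
width: 0.155
grip_force: 61.4
```

The ceiling is reached (commanded 1 mm up, moved 0.1 mm), so it's locked. Releasing and backing off.

Request:
{"op": "drive_tool", "data": {
  "increments": [
    {"delta_pos":[0,0,0.5],"turn":0,"jaw":-1},
    {"delta_pos":[0,0,0],"turn":0,"jaw":-0.5},
    {"delta_pos":[0,0,0],"turn":0,"jaw":-0.2},
    {"delta_pos":[0,0,0],"turn":0,"jaw":0.1},
    {"delta_pos":[0,0,0],"turn":0,"jaw":0.1},
    {"delta_pos":[0,0,0],"turn":0,"jaw":0.1},
    {"delta_pos":[0,0,0],"turn":0,"jaw":0.1},
    {"delta_pos":[0,0,0],"turn":0,"jaw":0.1}
  ]
}}

```text
time: 18.52
tool_pos: [0.5229, 0.1845, 0.3467]
tcp_rot: [-1.932, -2.477, 0.001]
wrist_force: [0.9, 0.0, 0.3]
width: 0.546
grip_force: 0.0
```

Request:
{"op": "drive_tool", "data": {
  "increments": [
    {"delta_pos":[0,0,-8],"turn":0,"jaw":0.1},
    {"delta_pos":[0,0,-15],"turn":0,"jaw":0.1},
    {"delta_pos":[0,0,-20],"turn":0,"jaw":0.1},
    {"delta_pos":[0,0,-25],"turn":0,"jaw":0.1},
    {"delta_pos":[0,0,-25],"turn":0,"jaw":0.1},
    {"delta_pos":[0,0,-15],"turn":0,"jaw":0.1},
    {"delta_pos":[0,0,0],"turn":0,"jaw":0.1},
    {"delta_pos":[0,0,0],"turn":0,"jaw":0.1}
  ]
}}

```text
time: 19.18
tool_pos: [0.5233, 0.1846, 0.4566]
tcp_rot: [1.931, 2.476, 0.004]
wrist_force: [-0.8, -0.2, -0.7]
width: 0.549
grip_force: 0.0
```

Run:
```python
from h import *
c=snap('wrist','w5.png'); c2=snap('side','side2.png'); s=c['s']; print(s['tool_pos'],s['width'],s['wrist_force'])
a=cv2.resize(c['pixels'][:,:,::-1],(480,300)); u=proj(c2,np.array([.525,.185,.13])).astype(int); print(u)
im=c2['pixels'][:,:,::-1]; y=max(u[1]-50,0);x=max(u[0]-80,0)
b=cv2.resize(im[y:y+100,x:x+160],(480,300),interpolation=cv2.INTER_CUBIC)
cv2.imwrite('pics/fin.png',cv2.convertScaleAbs(np.vstack([a,b]),alpha=1.4))
```

```text
[0.52328068 0.1845686  0.45657085] 0.5485694477542833 [-0.81172129 -0.18737857 -0.70354175]
[330 228]
```

View pics/fin.png

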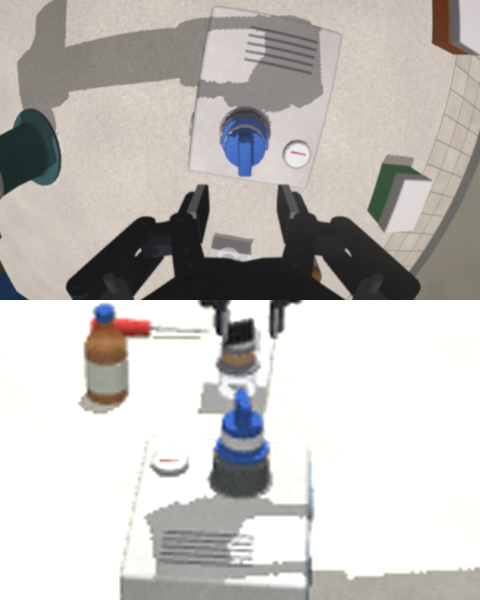

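The cartridge sits upright in the port and is turned to the lock angle (blue at (245,140) and (240,440) in the picture). The gripper is clear of it, and the spent cartridge is still in the stand.

```bash
python3 -c "
from workcell import bot
print(bot.finish_job())"
```

```text
the job is handed in; nothing more can be done
None
```

The fresh blue cartridge is locked in the pump's port (pushed down, turned about 81° clockwise, risen against the pocket ceiling) and released with low forces throughout; the job is handed in at about 19 s.

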